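# Clamp the rubber test jig with its lever bolt

## Robot

A 6-joint arm with a two-finger parallel gripper is mounted at the origin on the work surface. World frame = base frame: x ahead of the robot, y to its left, z up, the work surface at z = 0. Lengths are in mm, angles in rad, forces in N, time in s.
With the tool pointing down it reaches from about 275 to 750 mm from the base axis. Payload 10.2 kg.
Tool frame: the origin (TCP) lies at the very end of the fingers, on their centre line; the grasp point (between the pads) lies 19 mm behind it (ctrl.pinch_z is the distance from the TCP to the grasp point, in mm); y points along the fingers, z is the direction in which the jaws open and shut, and the axes are right-handed (so a half turn about y gives the same grasp; the last joint's range is limited). The gripper opens to 85 mm and grips with 20 to 120 N. Pads are 22 mm wide; open, the fingers measure 114 mm over their backs; the gripper's body (76 mm by 85 mm) begins 54 mm behind the grasp point. The pads swing forward as they close: fully open they stand 13 mm farther back than shut.
Start: joints at [-1.377, 0.313, 1.498, -0, 1.331, -0.223], TCP at [212.527, -480.066, 231.294] pointing down, gripper open.
Joint ranges: [-2.94, 2.94], [-0.97, 2.17], [0.19, 2.56], [-1.23, 4.37], [0.02, 3.11], [-2.88, 2.88]. Speed limits (rad/s): [2.39, 2.39, 3.01, 3.14, 3.14, 3.14].

## Interface

Orientations are given as a unit quaternion [w, x, y, z].
In Python, from rig import sense, eyes, ctrl gives the robot as it stands. The module is installed in compiled form; this text tells all that it offers.
- The arm moves only by the shell command python3 -m handwheel 'ROWS' [FORCE]. ROWS is JSON, a list of rows, each an object of numbers: "grip": the finger opening in mm, from 0 to 85.4; "tx", "ty", "tz": the shift along the tool's x, y, z in mm; "wx", "wy", "wz": the turn, a rotation vector about the tool's x, y, z in rad. In form: [{"grip": .., "tx": .., "ty": .., "tz": .., "wx": .., "wy": .., "wz": ..}, ...]. A call has 1 to 10 rows; each row shifts and turns the commanded pose from where the row before left it, along the tool's axes as they then stand; what a row does not reach is not made up. A row lasts 1/12 s, in which the tool goes at most 41.7 mm and 7.16 degrees, less where a joint would pass 70% of its speed; a pose out of reach is approached as far as the arm can. A call is refused whole if a number of a shift passes 41.7 or a number of a turn 0.125, either way. A call with a gripper value outside its range is refused whole. The fingers move at their own pace and stop on an object; FORCE is the grip in N (left out, the last holds). Time passes only in rows, so rows that do not move let the fingers close. It gives the time, the measured TCP pose, the force and the opening at its end, in the units of the state.
- sense(): the state, without advancing time (a new reading comes with each control period).
- eyes.capture(name): name is "scene" or "top"; returns a dict with "pixels" (420x560x3 uint8, red, green, blue), "mtx" (3x3 intrinsics, pixels), "R" (3x3) and "t" (3): a world point X has camera coordinates R X + t. Camera axes: x right, y down, z forward; pixel columns grow to the right and rows downward; lengths in mm; the calibration is good to about 2 mm. A picture is of the moment at which its call begins. There is no depth.
- ctrl.finish_job(): hands the job in, once; it reports no verdict.
The state is a dict: "time_s": time; "joints": joint angles; "dq": joint speeds; "tau": joint torques, N m; "eef_pos": TCP position; "ee_rot": TCP orientation; "force": force on the tool from outside, world axes, zero at the start; "wrist_torque": the same for the moment, N m; "grip_width": opening from 0.0 (shut) to 1.0 (fully open).
Only numpy, scipy, OpenCV 4.12 (cv2) and the standard library are available. Lean on these libraries where they do the work, as an engineer would, in place of code of your own. Each camera call takes 0.05 s, during which the arm holds its last target.

## Task

One of the two compression jigs on the bench is not clamped yet: its lever bolt stands with the lever upright. Screw that bolt in (clockwise seen from above) until it is just snug, its disc down on the bush, without forcing it tighter; only then fold the lever down, fully flat, pressing it home gently. Leave the loose things on the bench where they are and let go.

Things in the scene. Friction and masses are not known exactly. Their poses are not given: they have to be found in the camera images.
- jig: The jig to be clamped, fixed to the bench: a 120 x 120 mm steel base plate and a 110 x 110 mm aluminium top plate, 37 mm high in all, with four 11 mm guide posts up to 50 mm high 43 mm from its centre in x and y. Origin: centre of its underside, z up. Its lever bolt stands in the middle of its top.
- jig2: The same kind of jig, fixed, clamped already: its lever lies flat 65 mm above the bench. Shows the finished state, nothing to do on it. It stands about 0.27 to 0.44 m to the side of the first; which of them is left and which is right varies.
- seat (a point): Top of the bush (fixed steel ring, 42 mm diameter, 6 mm high, in the middle of the jig's top plate), on the bolt's axis, 43 mm above the bench; z up. The bolt's disc seats on it. The thread turns with 0.15 N m while it runs free and stays where it is left; once the disc meets the bush it stops dead and only the spring in the bolt's head gives.
- disc (a point): Underside of the bolt's disc (steel, 36 mm across, 9 mm high), on the bolt's vertical axis, z up; it turns with the thread and ends hard on the bush. Starts 0.7 to 1.5 mm above seat and comes down 3 mm a turn: 1.5 to 3 rad to go, too fine to judge by measured heights. Snug: no more than 0.1 mm (0.2 rad of turn) short of the bush.
- bolt: The bolt's head on top of the disc: a fork with two cheeks (29 mm over both along y, up to 33 mm above the disc's underside) and a flat tongue 39 mm out along +x. Origin at the disc's underside; x: where the lever folds to, y: along the pivot, z up. It drives the disc through a torsion spring of 1.5 N m per rad: stop as soon as 0.25 to 0.35 N m is felt; 0.4 rad of twist (0.6 N m) is overtightened.
- pivot (a point): The lever's pivot, on the bolt's axis, 22 mm above the disc's underside, 65 mm above the bench when snug. Axes those of the bolt's head. The lever is a steel bar 14 mm wide along the pivot, 22 mm deep, its end 85 mm from the pivot. Upright it can be gripped from above across its 14 mm; the end then stands about 151 mm above the bench.
- lever_end (a point): Middle of the lever's free end, on its centre line, 85 mm from the pivot. z: along the lever away from the pivot; y: along the pivot; x: towards the face that comes to lie underneath. Folded flat, the lever's upper face lies 76 mm above the bench.
- lever (a joint): Folding angle of the lever: starts upright at 0 to 0.1 rad; 1.571 is flat, at its hard stop. It stays where it is put. Folding takes 0.30 N m at the start, rising evenly to 0.47 N m at the stop (8 N at 60 mm from the pivot). Sideways forces on the lever can unscrew the bolt again. Pressing with more than 35 N once it is past 1.3 rad counts as forcing it.
- weight: Loose bystander: brass weight, 44 mm diameter, 64 mm high, 0.5 kg. Origin: centre of its underside.
- gauge: Loose bystander: small dial thickness gauge, foot 60 x 50 mm, 92 mm high, 0.6 kg. Origin: centre of its underside.
- tin: Loose bystander: plain metal tin, 52 mm diameter, 55 mm high. Origin: centre of its underside.
- bin: Loose bystander: open red bin, 190 x 130 x 75 mm. Origin: centre of its underside.

How it is judged (in metres and radians):
On the way:
1. the bolt is snug (its disc no more than 0.1 mm, 0.2 rad of turn, short of the bush) while the lever still stands upright (under 0.35 rad) (z of disc in the frame of seat below 0.0001 m and value of joint lever below 0.35 rad), for 0.2 s.
At the end, for the whole second after the job is handed in: The bolt is still snug (disc no more than 0.1 mm, 0.2 rad of turn, short of the bush) and the lever rests folded flat, within 0.1 rad of its stop (z of disc in the frame of seat below 0.0001 m and value of joint lever above 1.47 rad and velocity of joint lever below 0.05 rad/s); the robot touches nothing.
It fails at once if the bolt is overtightened: its head twisted by over 0.4 rad (0.6 N m) against the disc (angle between the x axis of bolt and the x axis of disc, either way round above 0.4 rad).
It fails at once if the lever is forced: the fingers press on it with over 35 N when it is past 1.3 rad (value of joint lever above 1.3 rad and contact force between the fingers and bolt above 35 N).
It fails at once if the weight, gauge, tin or bin is moved by more than 20 mm (distance of any of weight, gauge, tin, bin from where it was at the start of the episode above 0.02 m).
It also fails if it takes over 67 s, if anything falls off the work surface, if the arm or the gripper's body presses on something with over 40 N, if the wrist force passes 120 N, or if a joint passes its speed limit or range.

## Working session

There is one attempt and no reset: what is moved stays moved. The work goes in short steps, Python scripts to look and compute and a shell command to move; the robot and the scene stay as the last step left them, time stands still between calls to the robot, and variables do not carry over. Pictures are saved under pics/ and viewed, and the job is handed in when it is done.

```bash
mkdir -p pics
python3 - <<'E'
from rig import sense, eyes, ctrl
import cv2, numpy as np
for n in ("scene","top"):
    c=eyes.capture(n); cv2.imwrite(f"pics/{n}0.png",cv2.cvtColor(c["pixels"],cv2.COLOR_RGB2BGR))
    print(n,np.round(c["mtx"],1).tolist(),np.round(c["R"],3).tolist(),np.round(c["t"],1).tolist())
print(sense(),ctrl.pinch_z)
E
```

```text
scene [[388.6, 0.0, 278.1], [0.0, 388.6, 213.3], [0.0, 0.0, 1.0]] [[-0.515, 0.857, 0.01], [0.622, 0.382, -0.683], [-0.59, -0.346, -0.73]] [434.7, -254.8, 1460.0]
top [[422.6, 0.0, 275.7], [0.0, 422.6, 215.0], [0.0, 0.0, 1.0]] [[0.002, -1.0, -0.0], [-0.987, -0.002, -0.16], [0.16, 0.0, -0.987]] [-117.1, 630.3, 900.2]
{'time_s': 0.1, 'joints': array([-1.37739207e+00,  3.13434080e-01,  1.49835853e+00,  6.91915258e-06,
        1.33101337e+00, -2.23414120e-01]), 'dq': array([-6.67260365e-04, -9.03514073e-04, -5.26712568e-04, -7.51998854e-04,
        5.05556033e-05, -4.53965461e-04]), 'tau': array([ 2.18024761e-03, -4.12898791e+01, -2.60142946e+01, -1.49549496e-04,
        3.05881207e-03, -8.93404817e-07]), 'eef_pos': array([ 212.48622065, -479.8254617 ,  230.77279432]), 'ee_rot': array([ 0.14631128, -0.14629365,  0.69223479, -0.69137701]), 'force': array([-0.14279413, -0.77001294, -0.7779433 ]), 'wrist_torque': array([ 0.02024703, -0.03374753,  0.02927322]), 'grip_width': 1.0024686130415044} 18.700000000000003
```

View pics/scene0.png

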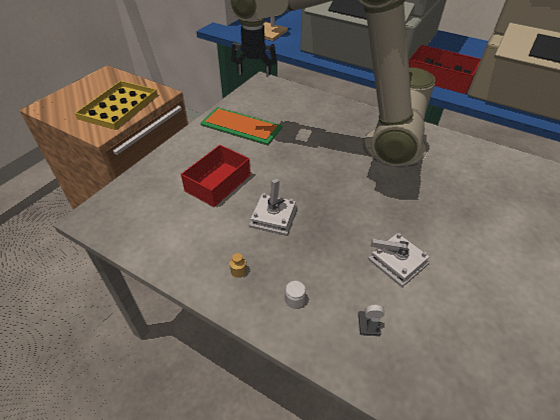

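View pics/top0.png

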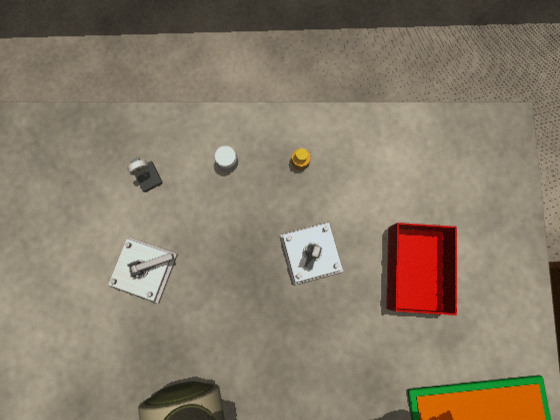

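The upright lever is on the jig at top pixel (312,253), scene pixel (275,205). jig2 is at top (142,270) with its lever flat. The bin, weight, tin and gauge are at top (425,268), (301,158), (225,157) and (147,175). Next I'll zoom in.

Run:
```python
import cv2, numpy as np
a=cv2.imread("pics/top0.png")[213:293,272:352]; b=cv2.imread("pics/scene0.png")[170:240,235:315]
a=cv2.resize(a,(400,400),interpolation=cv2.INTER_CUBIC); b=cv2.resize(b,(400,350),interpolation=cv2.INTER_CUBIC)
b=np.vstack([b,np.zeros((50,400,3),np.uint8)])
cv2.imwrite("pics/z0.png",np.hstack([a,b]))
```

```text
(no output)
```

View pics/z0.png

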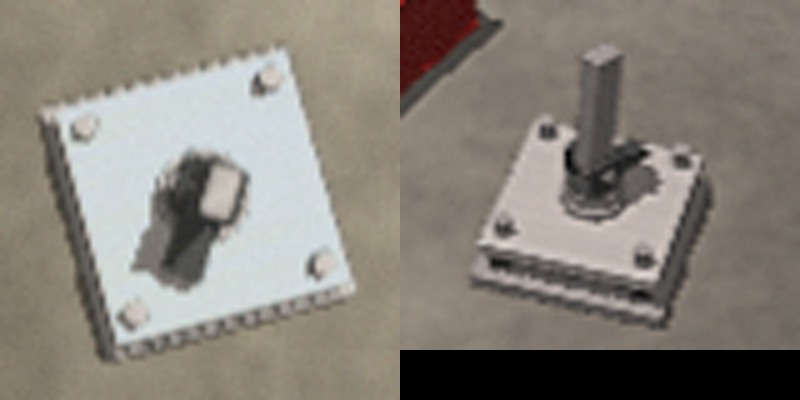

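```bash
cat > h.py <<'E'
import numpy as np, cv2
from rig import sense, eyes, ctrl
def ray(c,p,z):
    M=np.array(c["mtx"]);R=np.array(c["R"]);t=np.array(c["t"])
    d=R.T@np.linalg.inv(M)@np.array([p[0],p[1],1.]); C=-R.T@t
    return C+d*(z-C[2])/d[2]
def proj(c,X):
    p=np.array(c["mtx"])@(np.array(c["R"])@np.array(X,float)+np.array(c["t"])); return p[:2]/p[2]
E
python3 - <<'E'
from h import *
c=eyes.capture("top"); s=eyes.capture("scene")
T=lambda x,y:(272+x/5-.4,213+y/5-.4); S=lambda x,y:(235+(x-400)/5-.4,170+y/5-.4)
for p in [(85,127),(270,79),(135,313),(322,264)]: print("post top",ray(c,T(*p),50).round(1))
for p in [(548,130),(682,158),(505,226),(645,257)]: print("post scene",ray(s,S(*p),50).round(1))
for p in [(45,118),(280,50),(355,290),(118,355)]: print("plate corner",ray(c,T(*p),37).round(1))
print("lever",ray(c,T(222,193),151).round(1),ray(s,S(602,55),151).round(1))
print("tongue",ray(c,T(187,278),66).round(1),ray(s,S(645,152),66).round(1))
print("lever corners",[ray(c,T(*p),151).round(1)[:2] for p in [(215,165),(243,172),(228,222),(200,215)]])
b={'weight':(301,158),'tin':(225,157),'gauge':(147,175)}
for k,v in b.items(): print(k,ray(c,v,30).round(0))
for p in [(398,224),(456,227),(456,314),(390,312)]: print("bin",ray(c,p,75).round(0))
print("jig2",ray(c,(142,270),40).round(0))
E
```

```text
post top [ 578.7 -144.7   50. ]
post top [ 600.4 -227.7   50. ]
post top [ 496.5 -166.5   50. ]
post top [ 518.1 -249.3   50. ]
post scene [ 525.3 -242.    50. ]
post scene [ 503.2 -159.6   50. ]
post scene [ 606.7 -220.3   50. ]
post scene [ 584.8 -137.7   50. ]
plate corner [ 584.1 -127.    37. ]
plate corner [ 615.5 -234.    37. ]
plate corner [ 507.1 -265.6   37. ]
plate corner [ 478.2 -159.5   37. ]
lever [ 541.7 -195.9  151. ] [ 544.9 -191.7  151. ]
tongue [ 511.3 -188.3   66. ] [ 524.5 -173.5   66. ]
lever corners [array([ 552.8, -193.3]), array([ 550.1, -204.3]), array([ 530.2, -198.1]), array([ 533. , -187.1])]
weight [ 770. -175.   30.]
tin [772.   4.  30.]
gauge [728. 185.  30.]
bin [ 607. -383.   75.]
bin [ 601. -509.   75.]
bin [ 416. -497.   75.]
bin [ 419. -358.   75.]
jig2 [507. 182.  40.]
```

```bash
cat >> h.py <<'E'
from scipy.spatial.transform import Rotation as Ro
def rot():
    q=sense()["ee_rot"]; return Ro.from_quat([q[1],q[2],q[3],q[0]])
def plan(pos=None,yaw=None):
    "pos world TCP target, yaw=world angle(deg) of tool x (tool y down). prints tool-frame shift and turn"
    s=sense();R=rot();M=R.as_matrix()
    print("t",round(s["time_s"],2),"pos",s["eef_pos"].round(1),"yaw x",round(np.degrees(np.arctan2(M[1,0],M[0,0])),2),"ydown",M[:,1].round(3),"q",s["joints"].round(3),"F",s["force"].round(2),"T",s["wrist_torque"].round(3),"g",round(s["grip_width"]*85.4,1))
    if pos is not None: print("shift tool",(M.T@(np.array(pos)-s["eef_pos"])).round(1))
    if yaw is not None:
        a=np.radians(yaw);x=np.array([np.cos(a),np.sin(a),0]);y=np.array([0,0,-1.]);T=np.column_stack([x,y,np.cross(x,y)])
        print("turn tool",(R.inv()*Ro.from_matrix(T)).as_rotvec().round(4))
E
python3 - <<'E'
from h import *
plan([548.4,-197,230],164); plan(None,-16)
E
```

```text
t 0.2 pos [ 212.5 -479.9  231. ] yaw x -156.12 ydown [-0.     0.001 -1.   ] q [-1.377  0.313  1.498 -0.     1.331 -0.223] F [0.07 0.62 0.35] T [ 0.006 -0.034 -0.021] g 85.4
shift tool [-421.7    1.1 -122.7]
turn tool [8.000e-04 6.961e-01 1.000e-04]
t 0.2 pos [ 212.5 -479.9  231. ] yaw x -156.12 ydown [-0.     0.001 -1.   ] q [-1.377  0.313  1.498 -0.     1.331 -0.223] F [0.07 0.62 0.35] T [ 0.006 -0.034 -0.021] g 85.4
turn tool [ 1.0000e-04 -2.4455e+00 -1.0000e-03]
```

```bash
python3 -m handwheel '[{"wy":0.12},{"wy":0.12}]'; python3 -c "
from h import *
plan()"
```

```text
t 0.2 pos [ 212.5 -479.9  231. ] yaw x -156.12 ydown [-0.     0.001 -1.   ] q [-1.377  0.313  1.498 -0.     1.331 -0.223] F [0.07 0.62 0.35] T [ 0.006 -0.034 -0.021] g 85.4invalid input
```

```bash
python3 -m handwheel '[{"grip":85.4,"tx":0,"ty":0,"tz":0,"wx":0,"wy":0.12,"wz":0},{"grip":85.4,"tx":0,"ty":0,"tz":0,"wx":0,"wy":0.12,"wz":0}]'; python3 -c "
from h import *
plan()"
```

```text
time_s: 0.37
eef_pos: [212.5, -480.0, 231.1]
ee_rot: [0.061, -0.061, 0.705, -0.704]
force: [0.3, -1.1, -0.6]
grip_width: 1.0
t 0.37 pos [ 212.5 -480.   231.1] yaw x -170.18 ydown [-0.  0. -1.] q [-1.377  0.313  1.498  0.     1.331  0.022] F [ 0.34 -1.14 -0.58] T [ 0.027 -0.011 -0.024] g 85.4
```

```bash
R='x'; python3 -m handwheel '[{"grip":85.4,"tx":-24,"ty":0,"tz":-14,"wx":0,"wy":0,"wz":0},{"grip":85.4,"tx":-24,"ty":0,"tz":-14,"wx":0,"wy":0,"wz":0},{"grip":85.4,"tx":-24,"ty":0,"tz":-14,"wx":0,"wy":0,"wz":0},{"grip":85.4,"tx":-24,"ty":0,"tz":-14,"wx":0,"wy":0,"wz":0},{"grip":85.4,"tx":-24,"ty":0,"tz":-14,"wx":0,"wy":0,"wz":0},{"grip":85.4,"tx":-24,"ty":0,"tz":-14,"wx":0,"wy":0,"wz":0},{"grip":85.4,"tx":-24,"ty":0,"tz":-14,"wx":0,"wy":0,"wz":0},{"grip":85.4,"tx":-24,"ty":0,"tz":-14,"wx":0,"wy":0,"wz":0}]'
python3 -m handwheel '[{"grip":85.4,"tx":-24,"ty":0,"tz":-14,"wx":0,"wy":0,"wz":0},{"grip":85.4,"tx":-24,"ty":0,"tz":-14,"wx":0,"wy":0,"wz":0},{"grip":85.4,"tx":-24,"ty":0,"tz":-14,"wx":0,"wy":0,"wz":0},{"grip":85.4,"tx":-24,"ty":0,"tz":-14,"wx":0,"wy":0,"wz":0},{"grip":85.4,"tx":-24,"ty":0,"tz":-14,"wx":0,"wy":0,"wz":0},{"grip":85.4,"tx":-24,"ty":0,"tz":-14,"wx":0,"wy":0,"wz":0},{"grip":85.4,"tx":-24,"ty":0,"tz":-14,"wx":0,"wy":0,"wz":0}]'
python3 -c "
from h import *
plan([548.4,-197,230],-16)"
```

```text
time_s: 1.03
eef_pos: [382.7, -335.0, 231.2]
ee_rot: [0.062, -0.062, 0.704, -0.704]
force: [0.1, 0.4, -0.3]
grip_width: 1.001
time_s: 1.62
eef_pos: [530.9, -208.9, 231.1]
ee_rot: [0.062, -0.063, 0.704, -0.704]
force: [0.1, 0.3, -0.3]
grip_width: 0.998
t 1.62 pos [ 530.9 -208.9  231.1] yaw x -169.87 ydown [-0.  0. -1.] q [-0.58   0.414  1.355 -0.     1.373  0.814] F [ 0.06  0.34 -0.32] T [-0.005  0.015  0.02 ] g 85.2
shift tool [-19.4   1.1  -8.6]
turn tool [ 4.0000e-04 -2.6855e+00 -2.0000e-04]
```

```bash
python3 -m handwheel '[{"grip":85.4,"tx":0,"ty":0,"tz":0,"wx":0,"wy":-0.124,"wz":0},{"grip":85.4,"tx":0,"ty":0,"tz":0,"wx":0,"wy":-0.124,"wz":0},{"grip":85.4,"tx":0,"ty":0,"tz":0,"wx":0,"wy":-0.124,"wz":0},{"grip":85.4,"tx":0,"ty":0,"tz":0,"wx":0,"wy":-0.124,"wz":0},{"grip":85.4,"tx":0,"ty":0,"tz":0,"wx":0,"wy":-0.124,"wz":0},{"grip":85.4,"tx":0,"ty":0,"tz":0,"wx":0,"wy":-0.124,"wz":0},{"grip":85.4,"tx":0,"ty":0,"tz":0,"wx":0,"wy":-0.124,"wz":0},{"grip":85.4,"tx":0,"ty":0,"tz":0,"wx":0,"wy":-0.124,"wz":0},{"grip":85.4,"tx":0,"ty":0,"tz":0,"wx":0,"wy":-0.124,"wz":0},{"grip":85.4,"tx":0,"ty":0,"tz":0,"wx":0,"wy":-0.124,"wz":0}]'
python3 -m handwheel '[{"grip":85.4,"tx":0,"ty":0,"tz":0,"wx":0,"wy":-0.124,"wz":0},{"grip":85.4,"tx":0,"ty":0,"tz":0,"wx":0,"wy":-0.124,"wz":0},{"grip":85.4,"tx":0,"ty":0,"tz":0,"wx":0,"wy":-0.124,"wz":0},{"grip":85.4,"tx":0,"ty":0,"tz":0,"wx":0,"wy":-0.124,"wz":0},{"grip":85.4,"tx":0,"ty":0,"tz":0,"wx":0,"wy":-0.124,"wz":0},{"grip":85.4,"tx":0,"ty":0,"tz":0,"wx":0,"wy":-0.124,"wz":0},{"grip":85.4,"tx":0,"ty":0,"tz":0,"wx":0,"wy":-0.124,"wz":0},{"grip":85.4,"tx":0,"ty":0,"tz":0,"wx":0,"wy":-0.124,"wz":0},{"grip":85.4,"tx":0,"ty":0,"tz":0,"wx":0,"wy":-0.124,"wz":0},{"grip":85.4,"tx":0,"ty":0,"tz":0,"wx":0,"wy":-0.124,"wz":0}]'
python3 -c "
from h import *
plan([548.4,-197,230],-16)"
```

```text
time_s: 2.45
eef_pos: [529.9, -210.0, 231.1]
ee_rot: [0.462, -0.462, 0.536, -0.535]
force: [-0.5, -0.1, 0.3]
grip_width: 1.006
time_s: 3.28
eef_pos: [529.9, -210.0, 231.1]
ee_rot: [0.687, -0.687, 0.168, -0.167]
force: [0.6, -0.1, 0.5]
grip_width: 1.001
t 3.28 pos [ 529.9 -210.   231.1] yaw x -27.42 ydown [-0.  0. -1.] q [-0.583  0.413  1.357 -0.     1.372 -1.675] F [ 0.64 -0.12  0.51] T [ 0.016 -0.011 -0.025] g 85.5
shift tool [10.4  1.1 20. ]
turn tool [-1.000e-04 -1.994e-01 -5.000e-04]
```

```bash
python3 -m handwheel '[{"grip":60,"tx":0,"ty":0,"tz":0,"wx":0,"wy":-0.1,"wz":0},{"grip":60,"tx":0,"ty":0,"tz":0,"wx":0,"wy":-0.1,"wz":0},{"grip":60,"tx":7,"ty":0,"tz":9,"wx":0,"wy":0,"wz":0},{"grip":60,"tx":7,"ty":0,"tz":9,"wx":0,"wy":0,"wz":0},{"grip":60,"tx":0,"ty":25,"tz":0,"wx":0,"wy":0,"wz":0},{"grip":60,"tx":0,"ty":25,"tz":0,"wx":0,"wy":0,"wz":0},{"grip":60,"tx":0,"ty":0,"tz":0,"wx":0,"wy":0,"wz":0}]'
python3 - <<'E'
from h import *
plan([548.4,-197,114],-16)
for n,(x0,y0) in {"top":(262,193),"scene":(215,130)}.items():
    c=eyes.capture(n); im=cv2.cvtColor(c["pixels"],cv2.COLOR_RGB2BGR)[y0:y0+100,x0:x0+100]
    cv2.imwrite(f"pics/{n}1.png",cv2.resize(im,(400,400),interpolation=cv2.INTER_CUBIC))
cv2.imwrite("pics/b1.png",np.hstack([cv2.imread("pics/top1.png"),cv2.imread("pics/scene1.png")]))
E
```

```text
time_s: 3.87
eef_pos: [547.6, -194.8, 176.6]
ee_rot: [0.701, -0.699, 0.104, -0.098]
force: [-0.7, 0.8, -1.5]
grip_width: 0.702
t 3.87 pos [ 547.6 -194.8  176.6] yaw x -16.43 ydown [-0.007  0.004 -1.   ] q [-0.543  0.485  1.394  0.     1.271 -1.827] F [-0.68  0.8  -1.52] T [-0.018  0.024  0.02 ] g 59.9
shift tool [ 1.9 62.6 -2. ]
turn tool [-0.0022 -0.0076 -0.0078]
```

View pics/b1.png

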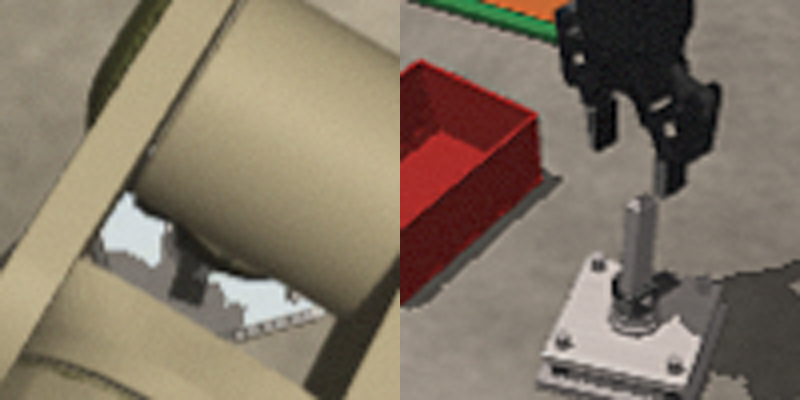

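Scene picture: the fingers straddle the lever (lever end at crop (640,200)) and both stand clear of it. The tongue in the top view is at about px (309,268), which confirms the fold direction. Next I go down.

```bash
python3 -m handwheel '[{"grip":60,"tx":2,"ty":21,"tz":-2,"wx":0,"wy":-0.007,"wz":0},{"grip":60,"tx":0,"ty":21,"tz":0,"wx":0,"wy":0,"wz":0},{"grip":50,"tx":0,"ty":20,"tz":0,"wx":0,"wy":0,"wz":0},{"grip":40,"tx":0,"ty":0,"tz":0,"wx":0,"wy":0,"wz":0},{"grip":30,"tx":0,"ty":0,"tz":0,"wx":0,"wy":0,"wz":0},{"grip":26,"tx":0,"ty":0,"tz":0,"wx":0,"wy":0,"wz":0},{"grip":26,"tx":0,"ty":0,"tz":0,"wx":0,"wy":0,"wz":0}]' 20
python3 - <<'E'
from h import *
plan([548.4,-197,114],-16)
c=eyes.capture("scene"); im=cv2.cvtColor(c["pixels"],cv2.COLOR_RGB2BGR)[140:240,225:325]
cv2.imwrite("pics/s2.png",cv2.resize(im,(600,600),interpolation=cv2.INTER_CUBIC))
E
```

```text
time_s: 4.55
eef_pos: [550.7, -199.6, 121.4]
ee_rot: [-0.7, 0.701, -0.097, 0.099]
force: [0.1, -0.9, -0.5]
grip_width: 0.302
t 4.55 pos [ 550.7 -199.6  121.4] yaw x -15.93 ydown [ 0.003 -0.002 -1.   ] q [-0.548  0.545  1.452  0.     1.141 -1.84 ] F [ 0.06 -0.87 -0.53] T [ 0.019  0.083 -0.014] g 25.8
shift tool [-3.   7.3  1.8]
turn tool [0.0008 0.0012 0.0032]
```

View pics/s2.png

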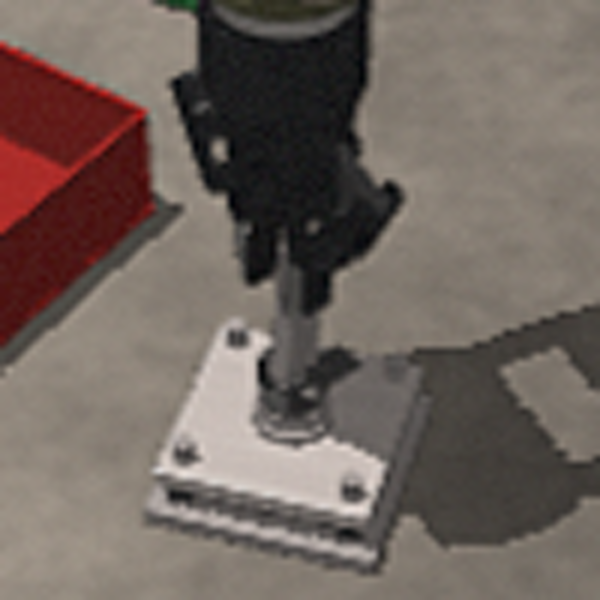

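The lever is between the pads, at crop (290,270). I'll correct the centring, go slightly lower and close gently.

```bash
python3 -m handwheel '[{"grip":22,"tx":-3,"ty":6,"tz":1.8,"wx":0,"wy":0,"wz":0},{"grip":18,"tx":0,"ty":0,"tz":0,"wx":0,"wy":0,"wz":0},{"grip":18,"tx":0,"ty":0,"tz":0,"wx":0,"wy":0,"wz":0}]' 20;  python3 -c "
from h import *
plan([548.4,-197,114],-16)"
python3 -m handwheel '[{"grip":10,"tx":0,"ty":0,"tz":0,"wx":0,"wy":0,"wz":0},{"grip":10,"tx":0,"ty":0,"tz":0,"wx":0,"wy":0,"wz":0},{"grip":10,"tx":0,"ty":0,"tz":0,"wx":0,"wy":0,"wz":0}]' 20;  python3 -c "
from h import *
plan([548.4,-197,114],-16)"
```

```text
time_s: 4.85
eef_pos: [547.2, -196.4, 113.2]
ee_rot: [0.7, -0.7, 0.098, -0.098]
force: [-0.9, 0.5, -0.4]
grip_width: 0.21
t 4.85 pos [ 547.2 -196.4  113.2] yaw x -15.91 ydown [-0.001  0.    -1.   ] q [-0.546  0.548  1.472 -0.     1.123 -1.839] F [-0.94  0.49 -0.36] T [ 0.074 -0.009  0.004] g 18.0
shift tool [ 1.3 -0.8 -0.3]
turn tool [-0.0001  0.0015 -0.0006]
time_s: 5.1
eef_pos: [547.4, -196.3, 113.3]
ee_rot: [0.701, -0.7, 0.098, -0.098]
force: [0.2, 2.8, 1.2]
grip_width: 0.158
t 5.1 pos [ 547.4 -196.3  113.3] yaw x -15.92 ydown [-0.     0.001 -1.   ] q [-5.460e-01  5.480e-01  1.471e+00  1.000e-03  1.123e+00 -1.839e+00] F [0.21 2.84 1.25] T [ 0.677  0.082 -0.012] g 13.5
shift tool [ 1.1 -0.7 -0.4]
turn tool [-0.0006  0.0014 -0.0004]
```

```bash
python3 -m handwheel '[{"grip":10,"tx":0,"ty":0,"tz":0.4,"wx":0,"wy":0,"wz":0},{"grip":10,"tx":0,"ty":0,"tz":0,"wx":0,"wy":0,"wz":0}]' 25;  python3 -c "
from h import *
plan()"
python3 -m handwheel '[{"grip":10,"tx":0,"ty":0,"tz":0,"wx":0,"wy":0.06,"wz":0},{"grip":10,"tx":0,"ty":0.05,"tz":0,"wx":0,"wy":0.06,"wz":0},{"grip":10,"tx":0,"ty":0,"tz":0,"wx":0,"wy":0.06,"wz":0}]' 30;  python3 -c "
from h import *
plan()"
```

```text
time_s: 5.27
eef_pos: [547.5, -196.2, 113.4]
ee_rot: [-0.7, 0.7, -0.098, 0.098]
force: [-0.9, 1.5, 1.9]
grip_width: 0.16
t 5.27 pos [ 547.5 -196.2  113.4] yaw x -15.91 ydown [-0. -0. -1.] q [-0.545  0.548  1.471 -0.     1.123 -1.838] F [-0.86  1.54  1.88] T [ 0.426  0.238 -0.012] g 13.7
time_s: 5.52
eef_pos: [547.5, -196.0, 113.3]
ee_rot: [0.689, -0.688, 0.161, -0.161]
force: [-0.5, 2.9, 2.3]
grip_width: 0.162
t 5.52 pos [ 547.5 -196.   113.3] yaw x -26.38 ydown [-0.  0. -1.] q [-0.545  0.548  1.471  0.     1.123 -1.656] F [-0.52  2.91  2.27] T [0.667 0.168 0.098] g 13.8
```

```bash
python3 -m handwheel '[{"grip":10,"tx":0,"ty":0.05,"tz":0.2,"wx":0,"wy":0.08,"wz":0},{"grip":10,"tx":0,"ty":0.05,"tz":0,"wx":0,"wy":0.08,"wz":0},{"grip":10,"tx":0,"ty":0.05,"tz":0,"wx":0,"wy":0.08,"wz":0},{"grip":10,"tx":0,"ty":0,"tz":0,"wx":0,"wy":0,"wz":0}]' 30;  python3 -c "
from h import *
plan()"
python3 -m handwheel '[{"grip":10,"tx":0,"ty":0.05,"tz":0,"wx":0,"wy":0.08,"wz":0},{"grip":10,"tx":0,"ty":0.05,"tz":0,"wx":0,"wy":0.08,"wz":0},{"grip":10,"tx":0,"ty":0.05,"tz":0,"wx":0,"wy":0.08,"wz":0},{"grip":10,"tx":0,"ty":0,"tz":0,"wx":0,"wy":0,"wz":0}]' 30;  python3 -c "
from h import *
plan()"
```

```text
time_s: 5.85
eef_pos: [547.7, -195.8, 113.2]
ee_rot: [0.664, -0.664, 0.243, -0.243]
force: [-0.5, 3.1, 1.2]
grip_width: 0.156
t 5.85 pos [ 547.7 -195.8  113.2] yaw x -40.12 ydown [ 0.  0. -1.] q [-0.545  0.548  1.471  0.     1.122 -1.415] F [-0.54  3.06  1.16] T [0.658 0.102 0.136] g 13.4
time_s: 6.18
eef_pos: [547.8, -195.8, 113.1]
ee_rot: [0.631, -0.631, 0.32, -0.32]
force: [-0.4, 3.7, 1.8]
grip_width: 0.16
t 6.18 pos [ 547.8 -195.8  113.1] yaw x -53.74 ydown [ 0.  0. -1.] q [-5.450e-01  5.480e-01  1.471e+00  1.000e-03  1.122e+00 -1.178e+00] F [-0.45  3.66  1.78] T [ 0.934 -0.075  0.127] g 13.6
```

```bash
python3 -m handwheel '[{"grip":10,"tx":-0.5,"ty":0.05,"tz":0.4,"wx":0,"wy":0.08,"wz":0},{"grip":10,"tx":0,"ty":0.05,"tz":0,"wx":0,"wy":0.08,"wz":0},{"grip":10,"tx":0,"ty":0.05,"tz":0,"wx":0,"wy":0.08,"wz":0},{"grip":10,"tx":0,"ty":0,"tz":0,"wx":0,"wy":0,"wz":0}]' 30;  python3 -c "
from h import *
plan()"
python3 -m handwheel '[{"grip":10,"tx":0,"ty":0.05,"tz":0,"wx":0,"wy":0.08,"wz":0},{"grip":10,"tx":0,"ty":0.05,"tz":0,"wx":0,"wy":0.08,"wz":0},{"grip":10,"tx":0,"ty":0.05,"tz":0,"wx":0,"wy":0.08,"wz":0},{"grip":10,"tx":0,"ty":0,"tz":0,"wx":0,"wy":0,"wz":0}]' 30;  python3 -c "
from h import *
plan()"
```

```text
time_s: 6.52
eef_pos: [548.0, -195.4, 113.0]
ee_rot: [0.588, -0.588, 0.392, -0.393]
force: [1.4, 3.0, 2.1]
grip_width: 0.157
t 6.52 pos [ 548.  -195.4  113. ] yaw x -67.41 ydown [ 0.001 -0.    -1.   ] q [-0.544  0.548  1.472  0.     1.121 -0.938] F [1.4  2.96 2.07] T [ 0.674 -0.21   0.176] g 13.4
time_s: 6.85
eef_pos: [548.1, -195.4, 112.8]
ee_rot: [0.538, -0.537, 0.459, -0.46]
force: [2.5, 3.4, 1.5]
grip_width: 0.164
t 6.85 pos [ 548.1 -195.4  112.8] yaw x -81.1 ydown [ 0.001 -0.    -1.   ] q [-0.544  0.548  1.472  0.     1.12  -0.699] F [2.55 3.36 1.5 ] T [ 0.724 -0.53   0.095] g 14.0
```

```bash
python3 -m handwheel '[{"grip":10,"tx":-0.4,"ty":0.05,"tz":0.6,"wx":0,"wy":0.08,"wz":0},{"grip":10,"tx":0,"ty":0.05,"tz":0,"wx":0,"wy":0.08,"wz":0},{"grip":10,"tx":0,"ty":0.05,"tz":0,"wx":0,"wy":0.08,"wz":0},{"grip":10,"tx":0,"ty":0,"tz":0,"wx":0,"wy":0,"wz":0}]' 30;  python3 -c "
from h import *
plan()"
python3 -m handwheel '[{"grip":10,"tx":0,"ty":0.05,"tz":0,"wx":0,"wy":0.08,"wz":0},{"grip":10,"tx":0,"ty":0.05,"tz":0,"wx":0,"wy":0.06,"wz":0},{"grip":10,"tx":0,"ty":0,"tz":0,"wx":0,"wy":0,"wz":0}]' 30;  python3 -c "
from h import *
plan()"
```

```text
time_s: 7.18
eef_pos: [548.5, -195.2, 112.7]
ee_rot: [-0.479, 0.479, -0.52, 0.521]
force: [1.0, 2.4, 2.7]
grip_width: 0.163
t 7.18 pos [ 548.5 -195.2  112.7] yaw x -94.81 ydown [ 0.001 -0.001 -1.   ] q [-0.543  0.549  1.471 -0.     1.121 -0.459] F [0.99 2.4  2.7 ] T [ 0.406 -0.353  0.195] g 13.9
time_s: 7.43
eef_pos: [548.6, -195.2, 112.7]
ee_rot: [-0.441, 0.441, -0.552, 0.553]
force: [3.1, 1.2, 2.6]
grip_width: 0.162
t 7.43 pos [ 548.6 -195.2  112.7] yaw x -102.76 ydown [ 0.001 -0.001 -1.   ] q [-0.543  0.549  1.471 -0.     1.12  -0.32 ] F [3.11 1.22 2.64] T [ 0.36  -0.458  0.14 ] g 13.8
```

```bash
for i in 1; do python3 -m handwheel '[{"grip":10,"tx":0,"ty":0.05,"tz":0.5,"wx":0,"wy":0.07,"wz":0},{"grip":10,"tx":0,"ty":0.05,"tz":0,"wx":0,"wy":0.07,"wz":0},{"grip":10,"tx":0,"ty":0,"tz":0,"wx":0,"wy":0,"wz":0}]' 30 >/dev/null;  python3 -c "
from h import *
plan()"; done
```

```text
t 7.68 pos [ 548.8 -195.3  112.6] yaw x -110.81 ydown [ 0.    -0.001 -1.   ] q [-0.543  0.55   1.47  -0.     1.121 -0.179] F [1.71 1.44 4.15] T [ 0.311 -0.272  0.143] g 13.5
```

```bash
python3 -m handwheel '[{"grip":10,"tx":0,"ty":0.05,"tz":0,"wx":0,"wy":0.06,"wz":0},{"grip":10,"tx":0,"ty":0.05,"tz":0,"wx":0,"wy":0.06,"wz":0},{"grip":10,"tx":0,"ty":0,"tz":0,"wx":0,"wy":0,"wz":0}]' 30 >/dev/null;  python3 -c "
from h import *
plan()"
```

```text
t 7.93 pos [ 548.9 -195.3  112.5] yaw x -117.66 ydown [ 0.001 -0.001 -1.   ] q [-0.543  0.55   1.47  -0.     1.121 -0.06 ] F [0.46 1.77 4.32] T [ 0.275 -0.326  0.203] g 13.6
```

```bash
python3 -m handwheel '[{"grip":10,"tx":0,"ty":0,"tz":0,"wx":0,"wy":0,"wz":0}]' 30 >/dev/null;  python3 -c "
from h import *
print(sense()['wrist_torque'])"; python3 -m handwheel '[{"grip":10,"tx":0,"ty":0,"tz":0,"wx":0,"wy":0.07,"wz":0},{"grip":10,"tx":0,"ty":0,"tz":0,"wx":0,"wy":0,"wz":0}]' 30 >/dev/null;  python3 -c "
from h import *
plan()"
```

```text
[ 0.2684888  -0.3344835   0.13795639]
t 8.18 pos [ 549.  -195.3  112.5] yaw x -121.8 ydown [ 0.001 -0.001 -1.   ] q [-0.543  0.55   1.47  -0.     1.121  0.012] F [2.21 0.73 4.62] T [ 0.21  -0.514  0.145] g 13.6
```

```bash
python3 -m handwheel '[{"grip":10,"tx":0,"ty":0,"tz":0,"wx":0,"wy":0.07,"wz":0},{"grip":10,"tx":0,"ty":0,"tz":0,"wx":0,"wy":0,"wz":0}]' 30 >/dev/null;  python3 -c "
from h import *
plan()"
```

```text
t 8.35 pos [ 549.  -195.3  112.4] yaw x -125.8 ydown [ 0.001 -0.001 -1.   ] q [-0.543  0.55   1.47  -0.     1.121  0.082] F [2.75 0.53 4.5 ] T [ 0.164 -0.607  0.157] g 13.7
```

```bash
python3 -m handwheel '[{"grip":10,"tx":-0.3,"ty":0,"tz":0.4,"wx":0,"wy":0.07,"wz":0},{"grip":10,"tx":0,"ty":0,"tz":0,"wx":0,"wy":0.06,"wz":0},{"grip":10,"tx":0,"ty":0,"tz":0,"wx":0,"wy":0,"wz":0}]' 30 >/dev/null;  python3 -c "
from h import *
plan()"
```

```text
t 8.6 pos [ 549.2 -195.3  112.4] yaw x -133.21 ydown [ 0.    -0.001 -1.   ] q [-0.542  0.551  1.468 -0.     1.122  0.212] F [1.89 0.42 4.65] T [ 0.024 -0.317  0.108] g 13.9
```

```bash
python3 -m handwheel '[{"grip":10,"tx":0,"ty":0.03,"tz":0,"wx":0,"wy":0.07,"wz":0},{"grip":10,"tx":0,"ty":0.03,"tz":0,"wx":0,"wy":0.06,"wz":0},{"grip":10,"tx":0,"ty":0,"tz":0,"wx":0,"wy":0,"wz":0}]' 30 >/dev/null;  python3 -c "
from h import *
plan()"
```

```text
t 8.85 pos [ 549.3 -195.4  112.3] yaw x -140.65 ydown [ 0.    -0.001 -1.   ] q [-0.542  0.551  1.468 -0.     1.121  0.342] F [ 2.63 -0.19  4.27] T [-0.118 -0.375  0.103] g 14.0
```

```bash
python3 -m handwheel '[{"grip":10,"tx":0,"ty":0.03,"tz":0,"wx":0,"wy":0.07,"wz":0},{"grip":10,"tx":0,"ty":0.03,"tz":0,"wx":0,"wy":0.06,"wz":0},{"grip":10,"tx":0,"ty":0,"tz":0,"wx":0,"wy":0,"wz":0}]' 30 >/dev/null;  python3 -c "
from h import *
plan()"
```

```text
t 9.1 pos [ 549.4 -195.4  112.3] yaw x -148.08 ydown [ 0.001 -0.001 -1.   ] q [-0.542  0.551  1.468 -0.     1.121  0.472] F [ 1.79 -3.17  4.54] T [-0.276 -0.531  0.194] g 13.6
```

```bash
python3 -m handwheel '[{"grip":10,"tx":0,"ty":0,"tz":0,"wx":0,"wy":0,"wz":0}]' 30 >/dev/null;  python3 -c "
from h import *
plan()"
```

```text
t 9.18 pos [ 549.4 -195.4  112.3] yaw x -147.96 ydown [ 0.001 -0.001 -1.   ] q [-0.542  0.551  1.468 -0.     1.121  0.469] F [ 3.08 -1.47  4.62] T [-0.339 -0.521  0.239] g 13.8
```

```bash
python3 -m handwheel '[{"grip":10,"tx":-0.2,"ty":0,"tz":0.5,"wx":0,"wy":0.04,"wz":0},{"grip":10,"tx":0,"ty":0,"tz":0,"wx":0,"wy":0,"wz":0}]' 30 >/dev/null;  python3 -c "
from h import *
plan()"; python3 -m handwheel '[{"grip":10,"tx":0,"ty":0,"tz":0,"wx":0,"wy":0,"wz":0}]' 30 >/dev/null;  python3 -c "
from h import *
plan()"
```

```text
t 9.35 pos [ 549.6 -195.5  112.2] yaw x -150.38 ydown [-0. -0. -1.] q [-0.542  0.552  1.467 -0.     1.123  0.512] F [ 1.44 -0.76  4.92] T [-0.129 -0.28   0.276] g 13.8
t 9.43 pos [ 549.6 -195.5  112.3] yaw x -150.28 ydown [-0. -0. -1.] q [-0.542  0.552  1.467 -0.     1.123  0.51 ] F [ 1.78 -0.3   5.44] T [-0.124 -0.241  0.26 ] g 13.7
```

```bash
python3 -m handwheel '[{"grip":10,"tx":0,"ty":0,"tz":0,"wx":0,"wy":0.03,"wz":0},{"grip":10,"tx":0,"ty":0,"tz":0,"wx":0,"wy":0,"wz":0}]' 30 >/dev/null;  for i in 1 2; do python3 -c "
from h import *
plan()"; python3 -m handwheel '[{"grip":10,"tx":0,"ty":0,"tz":0,"wx":0,"wy":0,"wz":0}]' 30 >/dev/null; done; python3 -c "
from h import *
plan()"
```

```text
t 9.6 pos [ 549.6 -195.5  112.2] yaw x -152.07 ydown [-0. -0. -1.] q [-0.542  0.552  1.467 -0.     1.122  0.541] F [ 1.85 -1.32  5.18] T [-0.177 -0.298  0.327] g 13.5
t 9.68 pos [ 549.6 -195.5  112.3] yaw x -151.99 ydown [-0. -0. -1.] q [-0.542  0.552  1.467 -0.     1.122  0.54 ] F [ 1.91 -0.9   5.76] T [-0.149 -0.326  0.327] g 13.6
t 9.77 pos [ 549.6 -195.5  112.2] yaw x -151.99 ydown [-0. -0. -1.] q [-0.542  0.552  1.467 -0.     1.122  0.54 ] F [ 1.56 -0.35  5.82] T [-0.209 -0.311  0.34 ] g 13.4
```

Torque rose from 0.15 to about 0.33 N m over the last 0.1 rad, so the disc is on the bush. Now I let go, back off behind the lever and look.

```bash
python3 -m handwheel '[{"grip":20,"tx":0,"ty":0,"tz":0,"wx":0,"wy":0,"wz":0},{"grip":30,"tx":0,"ty":0,"tz":0,"wx":0,"wy":0,"wz":0},{"grip":34,"tx":0,"ty":0,"tz":0,"wx":0,"wy":0,"wz":0},{"grip":34,"tx":0,"ty":0,"tz":0,"wx":0,"wy":0,"wz":0}]' 30
python3 -c "
from h import *
plan()"
python3 -m handwheel '[{"grip":34,"tx":10,"ty":0,"tz":0,"wx":0,"wy":0,"wz":0},{"grip":34,"tx":20,"ty":0,"tz":0,"wx":0,"wy":0,"wz":0},{"grip":34,"tx":20,"ty":0,"tz":0,"wx":0,"wy":0,"wz":0},{"grip":34,"tx":0,"ty":0,"tz":0,"wx":0,"wy":0,"wz":0}]' 30
python3 - <<'E'
from h import *
plan()
for n,(x0,y0) in {"top":(262,193),"scene":(225,140)}.items():
    c=eyes.capture(n); im=cv2.cvtColor(c["pixels"],cv2.COLOR_RGB2BGR)[y0:y0+100,x0:x0+100]
    cv2.imwrite(f"pics/{n}3.png",cv2.resize(im,(400,400),interpolation=cv2.INTER_CUBIC))
cv2.imwrite("pics/b3.png",np.hstack([cv2.imread("pics/top3.png"),cv2.imread("pics/scene3.png")]))
E
```

```text
time_s: 10.1
eef_pos: [549.2, -195.1, 111.5]
ee_rot: [0.169, -0.17, 0.687, -0.686]
force: [0.8, -1.0, -0.2]
grip_width: 0.398
t 10.1 pos [ 549.2 -195.1  111.5] yaw x -152.22 ydown [-0.001  0.001 -1.   ] q [-0.542  0.553  1.468 -0.     1.123  0.544] F [ 0.82 -0.97 -0.24] T [-0.001 -0.001  0.052] g 34.0
time_s: 10.43
eef_pos: [502.6, -219.8, 111.8]
ee_rot: [0.168, -0.17, 0.687, -0.686]
force: [-0.7, -0.2, -1.0]
grip_width: 0.398
t 10.43 pos [ 502.6 -219.8  111.8] yaw x -152.36 ydown [-0.002  0.    -1.   ] q [-6.260e-01  4.860e-01  1.578e+00 -1.000e-03  1.080e+00  4.630e-01] F [-0.67 -0.24 -1.02] T [ 0.001 -0.018 -0.032] g 34.0
```

View pics/b3.png

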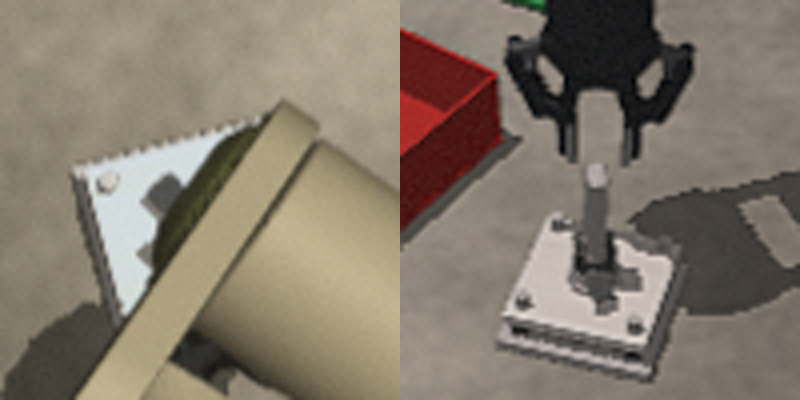

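Run:
```python
from h import *
c=eyes.capture("top"); s=eyes.capture("scene")
im=cv2.cvtColor(s["pixels"],cv2.COLOR_RGB2BGR)[165:225,250:310]
im2=cv2.cvtColor(c["pixels"],cv2.COLOR_RGB2BGR)[220:280,275:335]
cv2.imwrite("pics/z4.png",np.hstack([cv2.resize(im2,(400,400),interpolation=cv2.INTER_CUBIC),cv2.resize(im,(400,400),interpolation=cv2.INTER_CUBIC)]))
A=np.array([549.3,-195.3])
for yaw in (28,34,40):
  u=np.array([np.cos(np.radians(yaw)),np.sin(np.radians(yaw))])
  for z in (57,65):
    P=[*(A+39*u),z]; print(yaw,z,"top4x",((proj(c,P)-[275,220])*400/60).round(0),"scene4x",((proj(s,P)-[250,165])*400/60).round(0))
```

```text
28 57 top4x [188. 103.] scene4x [148. 326.]
28 65 top4x [190. 100.] scene4x [148. 314.]
34 57 top4x [178. 109.] scene4x [158. 326.]
34 65 top4x [179. 106.] scene4x [158. 314.]
40 57 top4x [168. 116.] scene4x [167. 326.]
40 65 top4x [169. 114.] scene4x [167. 313.]
```

View pics/z4.png

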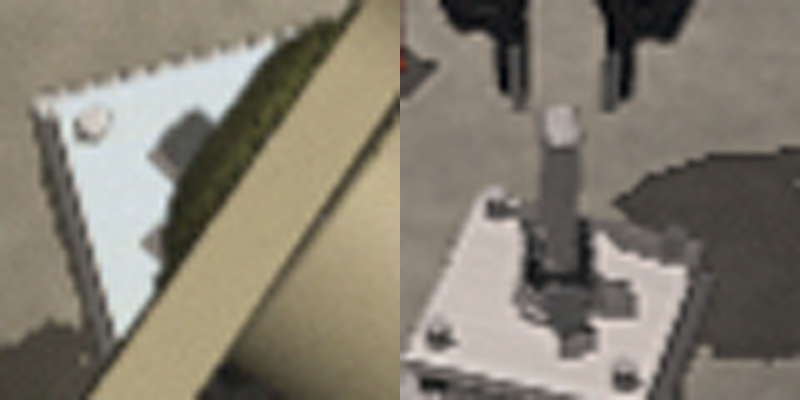

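Scene picture: the lever is upright, with the tongue tip at crop (575,350). That puts the bolt x at about 39°, so the spring has relaxed by about 0.2 rad as expected. I'll line up behind the lever with the fingers shut.

```bash
python3 -m handwheel '[{"grip":0,"tx":0,"ty":-9,"tz":0,"wx":0,"wy":-0.11,"wz":0},{"grip":0,"tx":0,"ty":-9,"tz":0,"wx":0,"wy":-0.1,"wz":0},{"grip":0,"tx":-5,"ty":0,"tz":6,"wx":0,"wy":0,"wz":0},{"grip":0,"tx":-5,"ty":0,"tz":5,"wx":0,"wy":0,"wz":0},{"grip":0,"tx":0,"ty":0,"tz":0,"wx":0,"wy":0,"wz":0},{"grip":0,"tx":0,"ty":0,"tz":0,"wx":0,"wy":0,"wz":0},{"grip":0,"tx":0,"ty":0,"tz":0,"wx":0,"wy":0,"wz":0}]' 20
cat >> h.py <<'E'
def fold(uoff=None,z=None,yaw=39.5,A=np.array([549.5,-195.5])):
    u=np.array([np.cos(np.radians(yaw)),np.sin(np.radians(yaw))]);n=np.array([-u[1],u[0]])
    s=sense();d=s["eef_pos"][:2]-A;F=s["force"]
    print("u",round(d@u,1),"n",round(d@n,1),"z",round(s["eef_pos"][2],1),"F u,n,z",round(F[:2]@u,1),round(F[:2]@n,1),round(F[2],1),"Tz",s["wrist_torque"][2].round(3))
E
python3 - <<'E'
from h import *
plan(None,-140.5);fold()
s=eyes.capture("scene")
im=cv2.cvtColor(s["pixels"],cv2.COLOR_RGB2BGR)[145:225,240:320]
cv2.imwrite("pics/s5.png",cv2.resize(im,(500,500),interpolation=cv2.INTER_CUBIC))
E
```

```text
time_s: 11.22
eef_pos: [520.0, -220.4, 129.4]
ee_rot: [0.24, -0.24, 0.665, -0.665]
force: [0.4, 0.3, 0.4]
grip_width: -0.001
t 11.22 pos [ 520.  -220.4  129.4] yaw x -140.3 ydown [-0.001  0.001 -1.   ] q [-0.608  0.496  1.509 -0.     1.138  0.27 ] F [0.36 0.32 0.37] T [ 0.023  0.015 -0.019] g -0.1
turn tool [0.0011 0.0034 0.0004]
u -38.6 n -0.4 z 129.4 F u,n,z 0.5 0.0 0.4 Tz -0.019
```

View pics/s5.png

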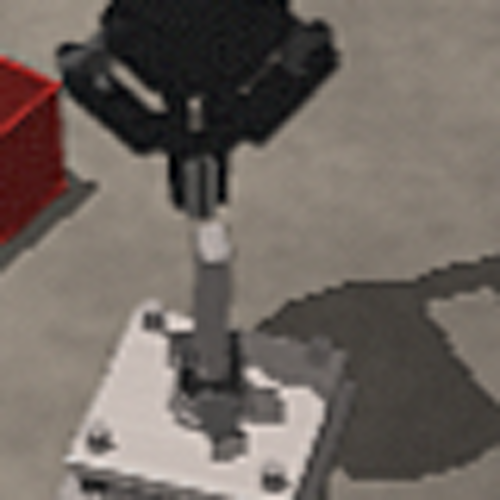

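The shut fingers are right behind the lever, at crop (205,190) with the lever top at (210,240). Now I push.

```bash
python3 -m handwheel '[{"grip":0,"tx":-8,"ty":0,"tz":0,"wx":0,"wy":0,"wz":0},{"grip":0,"tx":-7,"ty":0,"tz":0,"wx":0,"wy":0,"wz":0},{"grip":0,"tx":-4,"ty":0,"tz":0,"wx":0,"wy":0,"wz":0},{"grip":0,"tx":-4,"ty":0,"tz":0,"wx":0,"wy":0,"wz":0}]'; python3 -c "
from h import *
fold()"; python3 -m handwheel '[{"grip":0,"tx":-4,"ty":0,"tz":0,"wx":0,"wy":0,"wz":0},{"grip":0,"tx":-4,"ty":0,"tz":0,"wx":0,"wy":0,"wz":0},{"grip":0,"tx":-4,"ty":0,"tz":0,"wx":0,"wy":0,"wz":0}]'; python3 -c "
from h import *
fold()"
```

```text
time_s: 11.6
eef_pos: [538.1, -205.5, 130.1]
ee_rot: [-0.24, 0.241, -0.665, 0.665]
force: [-3.7, -3.0, 2.3]
grip_width: -0.001
u -15.1 n -0.5 z 130.1 F u,n,z -4.8 0.1 2.3 Tz -0.018
time_s: 11.85
eef_pos: [546.8, -198.2, 129.9]
ee_rot: [0.24, -0.241, 0.665, -0.665]
force: [-3.9, -3.6, 0.0]
grip_width: -0.0
u -3.8 n -0.4 z 129.9 F u,n,z -5.3 -0.3 0.0 Tz 0.016
```

```bash
python3 -m handwheel '[{"grip":0,"tx":-5,"ty":0.5,"tz":0,"wx":0,"wy":0,"wz":0},{"grip":0,"tx":-5,"ty":1,"tz":0,"wx":0,"wy":0,"wz":0},{"grip":0,"tx":-4.5,"ty":1.2,"tz":0,"wx":0,"wy":0,"wz":0},{"grip":0,"tx":-4,"ty":1.6,"tz":0,"wx":0,"wy":0,"wz":0},{"grip":0,"tx":-4,"ty":1.9,"tz":0,"wx":0,"wy":0,"wz":0},{"grip":0,"tx":-4,"ty":2,"tz":0,"wx":0,"wy":0,"wz":0}]'; python3 -c "
from h import *
fold()"; python3 -m handwheel '[{"grip":0,"tx":-3.6,"ty":2.6,"tz":0,"wx":0,"wy":0,"wz":0},{"grip":0,"tx":-3.6,"ty":2.6,"tz":0,"wx":0,"wy":0,"wz":0},{"grip":0,"tx":-3.4,"ty":2.6,"tz":0,"wx":0,"wy":0,"wz":0}]'; python3 -c "
from h import *
fold()"
```

```text
time_s: 12.35
eef_pos: [567.1, -181.3, 121.6]
ee_rot: [0.24, -0.241, 0.665, -0.665]
force: [-6.1, -3.1, 1.0]
grip_width: -0.003
u 22.6 n -0.3 z 121.6 F u,n,z -6.7 1.5 1.0 Tz 0.021
time_s: 12.6
eef_pos: [575.5, -174.6, 114.0]
ee_rot: [-0.24, 0.241, -0.665, 0.665]
force: [-5.1, -2.2, 1.7]
grip_width: -0.002
u 33.3 n -0.4 z 114.0 F u,n,z -5.3 1.5 1.7 Tz -0.019
```

Tracking the plan (about 0.9 rad). Next I go on to 1.3 rad, then slowly.

```bash
python3 -m handwheel '[{"grip":0,"tx":-3,"ty":3.2,"tz":0,"wx":0,"wy":0,"wz":0},{"grip":0,"tx":-3,"ty":3.2,"tz":0,"wx":0,"wy":0,"wz":0},{"grip":0,"tx":-2.7,"ty":3.3,"tz":0,"wx":0,"wy":0,"wz":0},{"grip":0,"tx":-2.3,"ty":3.6,"tz":0,"wx":0,"wy":0,"wz":0},{"grip":0,"tx":-2.2,"ty":3.7,"tz":0,"wx":0,"wy":0,"wz":0},{"grip":0,"tx":-2.2,"ty":3.7,"tz":0,"wx":0,"wy":0,"wz":0}]'; python3 -c "
from h import *
fold()"; python3 -m handwheel '[{"grip":0,"tx":-1.2,"ty":3,"tz":0,"wx":0,"wy":0,"wz":0},{"grip":0,"tx":-1.2,"ty":3,"tz":0,"wx":0,"wy":0,"wz":0},{"grip":0,"tx":-1,"ty":3,"tz":0,"wx":0,"wy":0,"wz":0}]'; python3 -c "
from h import *
fold()"
```

```text
time_s: 13.1
eef_pos: [587.9, -164.5, 93.6]
ee_rot: [-0.241, 0.24, -0.665, 0.665]
force: [-2.5, -1.5, 6.1]
grip_width: -0.003
u 49.3 n -0.5 z 93.6 F u,n,z -2.9 0.4 6.1 Tz -0.009
time_s: 13.35
eef_pos: [590.6, -162.3, 84.7]
ee_rot: [-0.241, 0.24, -0.665, 0.665]
force: [-2.4, -0.8, 6.9]
grip_width: 0.0
u 52.9 n -0.6 z 84.7 F u,n,z -2.4 0.9 6.9 Tz -0.026
```

```bash
python3 -m handwheel '[{"grip":0,"tx":-0.6,"ty":2,"tz":0,"wx":0,"wy":0,"wz":0},{"grip":0,"tx":-0.4,"ty":2,"tz":0,"wx":0,"wy":0,"wz":0},{"grip":0,"tx":0,"ty":1.5,"tz":0,"wx":0,"wy":0,"wz":0}]'; python3 -c "
from h import *
fold()"; python3 -m handwheel '[{"grip":0,"tx":0,"ty":1,"tz":0,"wx":0,"wy":0,"wz":0},{"grip":0,"tx":0,"ty":0.5,"tz":0,"wx":0,"wy":0,"wz":0}]'; python3 -c "
from h import *
fold()"
```

```text
time_s: 13.6
eef_pos: [591.7, -161.5, 79.3]
ee_rot: [-0.241, 0.24, -0.665, 0.665]
force: [-0.0, 0.7, 6.8]
grip_width: 0.003
u 54.2 n -0.6 z 79.3 F u,n,z 0.4 0.5 6.8 Tz 0.008
time_s: 13.77
eef_pos: [591.9, -161.4, 78.0]
ee_rot: [-0.241, 0.239, -0.665, 0.665]
force: [0.0, 1.4, 7.5]
grip_width: -0.001
u 54.4 n -0.6 z 78.0 F u,n,z 0.9 1.1 7.5 Tz -0.01
```

```bash
python3 -m handwheel '[{"grip":0,"tx":0,"ty":1,"tz":0,"wx":0,"wy":0,"wz":0},{"grip":0,"tx":0,"ty":0.7,"tz":0,"wx":0,"wy":0,"wz":0}]'; python3 -c "
from h import *
fold()"; python3 -m handwheel '[{"grip":0,"tx":0,"ty":0.5,"tz":0,"wx":0,"wy":0,"wz":0},{"grip":0,"tx":0,"ty":0,"tz":0,"wx":0,"wy":0,"wz":0}]'; python3 -c "
from h import *
fold()"
```

```text
time_s: 13.93
eef_pos: [592.1, -161.3, 76.5]
ee_rot: [-0.242, 0.239, -0.665, 0.665]
force: [1.6, 3.1, 8.2]
grip_width: 0.001
u 54.7 n -0.7 z 76.5 F u,n,z 3.2 1.4 8.2 Tz -0.062
time_s: 14.1
eef_pos: [592.1, -161.2, 76.0]
ee_rot: [-0.242, 0.239, -0.665, 0.665]
force: [0.7, 3.0, 7.8]
grip_width: 0.001
u 54.7 n -0.6 z 76.0 F u,n,z 2.4 1.9 7.8 Tz 0.036
```

```bash
python3 -m handwheel '[{"grip":0,"tx":0.3,"ty":0.5,"tz":0.3,"wx":0,"wy":0,"wz":0},{"grip":0,"tx":0,"ty":0,"tz":0,"wx":0,"wy":0,"wz":0}]'; python3 -c "
from h import *
fold()"; python3 -m handwheel '[{"grip":0,"tx":0,"ty":0.5,"tz":0,"wx":0,"wy":0,"wz":0},{"grip":0,"tx":0,"ty":0,"tz":0,"wx":0,"wy":0,"wz":0}]'; python3 -c "
from h import *
fold()"
```

```text
time_s: 14.27
eef_pos: [592.3, -161.5, 75.7]
ee_rot: [-0.242, 0.239, -0.665, 0.665]
force: [1.7, 3.3, 9.0]
grip_width: -0.003
u 54.6 n -1.0 z 75.7 F u,n,z 3.4 1.5 9.0 Tz -0.104
time_s: 14.43
eef_pos: [592.4, -161.5, 75.3]
ee_rot: [-0.242, 0.239, -0.665, 0.665]
force: [2.8, 3.3, 9.2]
grip_width: -0.002
u 54.7 n -1.1 z 75.3 F u,n,z 4.3 0.7 9.2 Tz -0.027
```

```bash
python3 -m handwheel '[{"grip":0,"tx":0.5,"ty":0.5,"tz":0,"wx":0,"wy":0,"wz":0},{"grip":0,"tx":0,"ty":0,"tz":0,"wx":0,"wy":0,"wz":0}]'; python3 -c "
from h import *
fold()"; python3 -m handwheel '[{"grip":0,"tx":0,"ty":0.5,"tz":0,"wx":0,"wy":0,"wz":0},{"grip":0,"tx":0,"ty":0,"tz":0,"wx":0,"wy":0,"wz":0}]'; python3 -c "
from h import *
fold()
s=eyes.capture('scene')
im=cv2.cvtColor(s['pixels'],cv2.COLOR_RGB2BGR)[145:225,240:320]
cv2.imwrite('pics/s6.png',cv2.resize(im,(500,500),interpolation=cv2.INTER_CUBIC))"
```

```text
time_s: 14.6
eef_pos: [592.4, -161.6, 75.1]
ee_rot: [-0.242, 0.238, -0.664, 0.665]
force: [2.7, 4.5, 10.0]
grip_width: -0.002
u 54.6 n -1.2 z 75.1 F u,n,z 4.9 1.7 10.0 Tz -0.004
time_s: 14.77
eef_pos: [592.5, -161.6, 74.8]
ee_rot: [-0.242, 0.238, -0.664, 0.666]
force: [3.0, 4.2, 10.9]
grip_width: 0.002
u 54.8 n -1.2 z 74.8 F u,n,z 5.0 1.3 10.9 Tz 0.024
```

View pics/s6.png

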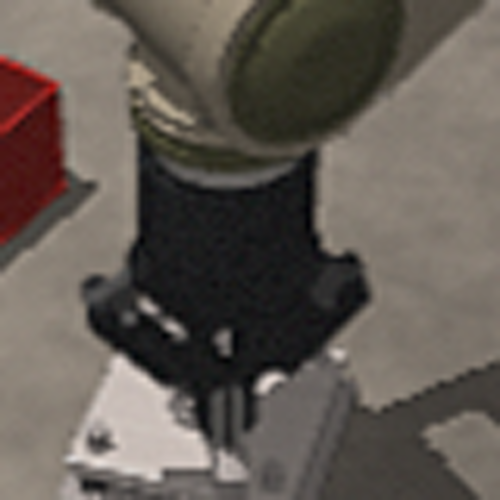

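```bash
python3 -m handwheel '[{"grip":0,"tx":0,"ty":0.8,"tz":0,"wx":0,"wy":0,"wz":0},{"grip":0,"tx":0,"ty":0.8,"tz":0,"wx":0,"wy":0,"wz":0},{"grip":0,"tx":0,"ty":0,"tz":0,"wx":0,"wy":0,"wz":0}]'; python3 -c "
from h import *
fold();plan()"
```

```text
time_s: 15.07
eef_pos: [593.1, -161.8, 74.0]
ee_rot: [-0.243, 0.238, -0.664, 0.666]
force: [3.6, 4.5, 16.0]
grip_width: 0.002
u 55.1 n -1.7 z 74.0 F u,n,z 5.7 1.2 16.0 Tz -0.01
t 15.07 pos [ 593.1 -161.8   74. ] yaw x -140.25 ydown [ 0.008 -0.    -1.   ] q [-0.458  0.657  1.398  0.004  1.079  0.417] F [ 3.65  4.53 16.02] T [ 0.826 -0.527 -0.01 ] g 0.2
```

Resistance has risen from 8 to 16 N, above the folding effort, so this is the stop. I back off and look.

```bash
python3 -m handwheel '[{"grip":0,"tx":0,"ty":-5,"tz":0,"wx":0,"wy":0,"wz":0},{"grip":0,"tx":0,"ty":-20,"tz":0,"wx":0,"wy":0,"wz":0},{"grip":0,"tx":0,"ty":-30,"tz":0,"wx":0,"wy":0,"wz":0},{"grip":0,"tx":20,"ty":-30,"tz":0,"wx":0,"wy":0,"wz":0},{"grip":0,"tx":35,"ty":-20,"tz":0,"wx":0,"wy":0,"wz":0},{"grip":0,"tx":35,"ty":0,"tz":0,"wx":0,"wy":0,"wz":0},{"grip":0,"tx":35,"ty":0,"tz":0,"wx":0,"wy":0,"wz":0},{"grip":0,"tx":35,"ty":0,"tz":0,"wx":0,"wy":0,"wz":0},{"grip":0,"tx":0,"ty":0,"tz":0,"wx":0,"wy":0,"wz":0}]'
python3 - <<'E'
from h import *
plan()
t=eyes.capture("top"); s=eyes.capture("scene")
a=cv2.cvtColor(t["pixels"],cv2.COLOR_RGB2BGR); b=cv2.cvtColor(s["pixels"],cv2.COLOR_RGB2BGR)
cv2.imwrite("pics/top7.png",a)
cv2.imwrite("pics/z7.png",np.hstack([cv2.resize(a[213:293,272:352],(400,400),interpolation=cv2.INTER_CUBIC),cv2.resize(b[165:245,240:320],(400,400),interpolation=cv2.INTER_CUBIC)]))
A=np.array([549.5,-195.5])
for yaw in (35,40,45):
  u=np.array([np.cos(np.radians(yaw)),np.sin(np.radians(yaw))])
  for th in (1.3,1.45,1.571):
   P=[*(A+(85*np.sin(th)+11*-np.cos(th))*u),65+85*np.cos(th)+11*np.sin(th)]
   print(yaw,th,"top",((proj(t,P)-[272,213])*5).round(0),"scene",((proj(s,P)-[240,165])*5+[400,0]).round(0))
E
```

```text
time_s: 15.82
eef_pos: [464.5, -267.7, 176.4]
ee_rot: [-0.239, 0.239, -0.665, 0.666]
force: [-0.8, 1.3, 0.1]
grip_width: 0.003
t 15.82 pos [ 464.5 -267.7  176.4] yaw x -140.49 ydown [-0. -0. -1.] q [-0.741  0.385  1.545 -0.     1.211  0.14 ] F [-0.84  1.29  0.08] T [-0.029  0.     0.003] g 0.2
35 1.3 top [99. 30.] scene [573. 247.]
35 1.45 top [93. 27.] scene [574. 267.]
35 1.571 top [89. 27.] scene [574. 282.]
40 1.3 top [86. 40.] scene [586. 246.]
40 1.45 top [79. 37.] scene [587. 266.]
40 1.571 top [76. 37.] scene [587. 280.]
45 1.3 top [74. 51.] scene [598. 244.]
45 1.45 top [67. 48.] scene [599. 264.]
45 1.571 top [63. 48.] scene [600. 279.]
```

View pics/z7.png

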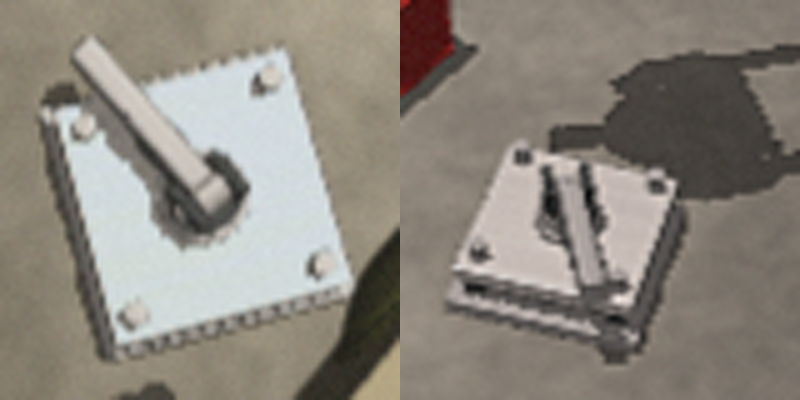

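Top crop: the lever lies from the axis at (207,190) to its tip at (87,45), heading 39.6°, as before folding, so the bolt hasn't turned back. The fingertip also reached z = 74–76 over the lever, and only a flat lever (upper face at 76) allows that. Now a check of the whole bench.

View pics/top7.png

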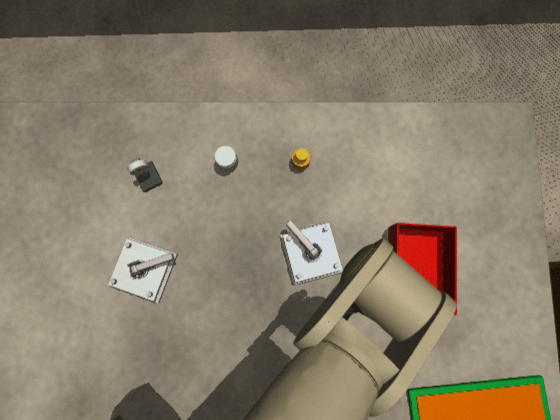

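Run:
```python
from h import *
s=eyes.capture("scene"); b=cv2.cvtColor(s["pixels"],cv2.COLOR_RGB2BGR)
cv2.imwrite("pics/z8.png",np.hstack([cv2.resize(b[180:240,245:305],(400,400),interpolation=cv2.INTER_CUBIC),cv2.resize(b[228:288,365:425],(400,400),interpolation=cv2.INTER_CUBIC)]))
f=lambda P:((proj(s,P)-[245,180])*400/60).round(0)
for p in [(578.7,-144.7),(600.4,-227.7),(496.5,-166.5),(518.1,-249.3)]: print("post pred",f([*p,50]))
u=np.array([np.cos(.69),np.sin(.69)]);A=np.array([549,-196.3])
for th in (1.3,1.45,1.571): print(th,f([*(A+(85*np.sin(th)-11*np.cos(th))*u),65+85*np.cos(th)+11*np.sin(th)]))
```

```text
post pred [251. 258.]
post pred [ 64. 217.]
post pred [301. 127.]
post pred [123.  89.]
1.3 [212. 226.]
1.45 [213. 253.]
1.571 [214. 273.]
```

View pics/z8.png

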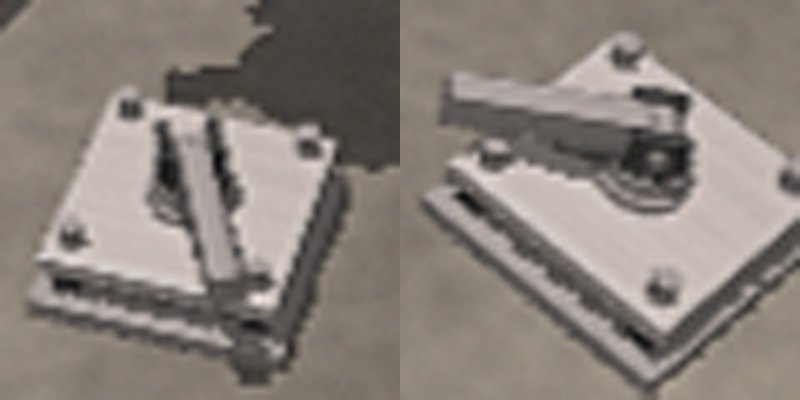

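Scene crop: the lever's upper end edge is at (230,285). The prediction for flat, with the post offset applied, is about (220,282), against about 262 at 1.45 rad, so it is flat. The bystanders are at the same pixels as at the start, and the arm is clear.

```bash
python3 -c "
from h import *
print(sense()['force'].round(1)); print(ctrl.finish_job())"
```

```text
[ 0.1 -0.3  0.2]
the job is handed in; nothing more can be done
None
```

I screwed the bolt in until it was just snug, folded the lever flat and handed the job in at about 16 s of the 67 s allowed. No verdict was reported.

- **Snug:** I gripped the upright lever and turned it about 2.4 rad clockwise. The torque ran at about 0.15 N m, then climbed to 0.33 N m over the last 0.1 rad, and I stopped there. After I let go, the head sprang back about 0.2 rad, as the spring should. I inferred the disc's position from the torque and did not measure it directly.
- **Folded:** I pushed the lever over with the fingers shut, at 5–8 N, and pressed it home with at most about 16 N.
- **Last checks:**
  - The lever points 39.6°, the same as before folding, so the bolt did not turn back.
  - Its end lies where a flat lever should appear in the scene picture.
  - The weight, tin and gauge, and the part of the bin in view, are at their starting pixels.
  - The arm stands clear, with no force on the wrist.
- **Disagreements:** The scene camera was about 1–2 px off the top camera at the guide posts, and I allowed for that. While pressing, the fingertip read z = 74–75 mm against the nominal 76 mm, which I put down to the arm and gripper giving slightly.

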